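# Put the specimen-cutting dies back on their storage pads

### The arm

A 6-joint arm with a two-finger parallel gripper is mounted at the origin on the work surface. World frame = base frame: x ahead of the robot, y to its left, z up, the work surface at z = 0. Lengths are in m, angles in rad, forces in N, time in s.
With the tool pointing down it reaches from about 0.375 to 0.9 m from the base axis. Payload 3.1 kg.
Tool frame: the origin (TCP) lies midway between the tips of the shut fingers; the grasp point (between the pads) lies 19 mm behind it; x points along the fingers, y is the direction in which the jaws open and shut, and the axes are right-handed (so a half turn about x gives the same grasp; the last joint's range is limited). The gripper opens to 87 mm and grips with 3 to 60 N. Pads are 19 mm wide; open, the fingers measure 117 mm over their backs; the gripper's body (75 mm by 190 mm) begins 51 mm behind the grasp point.
Start: joints at [-1.387, 0.527, 1.433, -0, 1.181, -0.178], TCP at [0.221, -0.585, 0.223] pointing down, gripper open.
Joint ranges: [-3.08, 3.08], [-0.75, 2.2], [0.22, 2.44], [-1.43, 4.57], [0, 2.65], [-2.85, 2.85]. Speed limits (rad/s): [2.79, 2.79, 3.14, 3.14, 3.14, 3.14].

### API

Orientations are given as a unit quaternion [x, y, z, w].
In Python, from rig import get_obs, imaging, robot gives the robot as it stands.
- The arm moves only by the shell command python3 -m inch 'ROWS' [FORCE]. ROWS is JSON, a list of rows, each a list of 3 entries, a list of its own where there are three numbers: the finger opening in mm, from 0 to 87, then the shift along the tool's x, y, z in mm, then the turn, a rotation vector about the tool's x, y, z in degrees. In form: [[grip, [dx, dy, dz], [wx, wy, wz]], ...]. A call has 1 to 12 rows; each row shifts and turns the pose as measured when the row begins, along the tool's axes as they then stand; what a row does not reach is not made up. A row lasts 1/8 s, in which the tool goes at most 62.5 mm and 10.7 degrees, less where a joint would pass 70% of its speed; a pose out of reach is approached as far as the arm can. A call with a gripper value outside its range is refused whole. The fingers move at their own pace and stop on an object; FORCE is the grip in N (left out, the last holds). Time passes only in rows, so rows that do not move let the fingers close. It gives the time, the measured TCP pose, the force and the opening at its end, in the units of the state.
- get_obs(): the state, without advancing time (a new reading comes with each control period).
- imaging.camera(name): name is "side" or "top" or "wrist"; returns the picture (480x640x3 uint8, red, green, blue); there is no depth.
- imaging.camera_params(name): a dict with "camera_matrix" (3x3 intrinsics, pixels), "xyz" and "rotation" of the camera in the world. Camera axes: x right, y down, z forward; pixel columns grow to the right and rows downward; lengths in m; the calibration is good to about 2 mm. A picture is of the moment at which its call begins: read the wrist's pose just before it. camera_params takes no time and is no camera call; for the wrist camera it gives the pose at the moment of the call.
- robot.hand_in(): hands the job in, once; it reports no verdict.
Trained networks look in the newest picture that a camera, given by its name, has taken for a name from the list of things; names that differ only in an ending like _2 or _b are one class to them, and where a whole thing is asked for, a point or a joint stands for the part that bears it (a point fixed in the world has none). Each returns a list of dicts, best first, with "confidence" (0 to 1); they miss things now and then, are a little off and sometimes report something else, mostly with a low value. They report only what shows in the picture. A call takes as long as a camera call. They do not tell look-alikes from the thing itself.
- imaging.cut_out(camera, target): "pixels" (480x640 bool, what is visible of it) and "box" ([centre column, centre row, width, height] in pixels, round what is visible of it).
- imaging.tip_of(camera, target): "pixel" ([column, row] in pixels: a listed point, or the origin of a listed thing).
The state is a dict: "time": time; "q": joint angles; "joint_velocities": joint speeds; "joint_torque": joint torques, N m; "position": TCP position; "tool_rot": TCP orientation; "ft_force": force on the tool from outside, world axes, zero at the start; "moment": the same for the moment, N m; "grip_width": finger opening in m.
Only numpy, scipy, OpenCV 4.12 (cv2) and the standard library are available. Lean on these libraries where they do the work, as an engineer would, in place of code of your own. Each camera call takes 0.05 s, during which the arm holds its last target. There are 200 camera calls.

### The job

Test pieces have been cut and the four cutting dies are still standing on the cutting board: put each one away on the white pad painted with its own shape and colour, upright on its cutting edge, centred on the silhouette and lined up with it. The edges chip easily, so set each die down gently without dropping it or tipping it over, and leave the sample tin and the hardness gauge where they are.

Things in the scene. Friction and masses are not known exactly. Their poses are not given: they have to be found in the camera images.
- dumbbell_long_die: Loose steel cutting die, 0.24-0.53 kg, standing on its edge on the cutting board (top 4 mm above the bench). Back plate from above: blue, dumbbell 104 long: ends 26 long, 30 wide, waist 13 wide (mm). Origin: centre of the underside; z up, x along its length. Plate top 30 mm above the origin; a bare steel shank, 20 along x, 16 along y, rises at the middle to 75 mm: grip it across its 16 mm flats.
- dumbbell_short_die: Loose steel cutting die, 0.24-0.53 kg, standing on its edge on the cutting board (top 4 mm above the bench). Back plate from above: yellow, dumbbell 76 long: ends 18 long, 21 wide, waist 10 wide (mm). Origin: centre of the underside; z up, x along its length. Plate top 30 mm above the origin; a bare steel shank, 20 along x, 16 along y, rises at the middle to 75 mm: grip it across its 16 mm flats.
- strip_die: Loose steel cutting die, 0.24-0.53 kg, standing on its edge on the cutting board (top 4 mm above the bench). Back plate from above: green, a plain straight strip 84 long and 20 wide (mm). Origin: centre of the underside; z up, x along its length. Plate top 30 mm above the origin; a bare steel shank, 20 along x, 16 along y, rises at the middle to 75 mm: grip it across its 16 mm flats.
- disc_die: Loose steel cutting die, 0.24-0.53 kg, standing on its edge on the cutting board (top 4 mm above the bench). Back plate from above: red, a round disc 50 in diameter (mm). Origin: centre of the underside; z up, x along its length. Plate top 30 mm above the origin; a bare steel shank, 20 along x, 16 along y, rises at the middle to 75 mm: grip it across its 16 mm flats.
- dumbbell_long_pad: White plastic storage pad, 120 x 54 x 6 mm, fixed on the bench, with a black-edged silhouette at its centre: long blue dumbbell (104 x 30) mm. Origin: centre of the pad's underside, at bench level; the top is 6 mm higher; z up, x along the pad's and silhouette's length. The silhouette is the same turned by half a turn.
- dumbbell_short_pad: White plastic storage pad, 120 x 54 x 6 mm, fixed on the bench, with a black-edged silhouette at its centre: short yellow dumbbell (76 x 21) mm. Origin: centre of the pad's underside, at bench level; the top is 6 mm higher; z up, x along the pad's and silhouette's length. The silhouette is the same turned by half a turn.
- strip_pad: White plastic storage pad, 120 x 54 x 6 mm, fixed on the bench, with a black-edged silhouette at its centre: straight green strip (84 x 20) mm. Origin: centre of the pad's underside, at bench level; the top is 6 mm higher; z up, x along the pad's and silhouette's length. The silhouette is the same turned by half a turn.
- disc_pad: White plastic storage pad, 120 x 54 x 6 mm, fixed on the bench, with a black-edged silhouette at its centre: red disc (50 diameter) mm. Origin: centre of the pad's underside, at bench level; the top is 6 mm higher; z up, x along the pad's and silhouette's length. A disc has no length: its die may stand turned any way.
- sample_tin: Bystander: small loose round aluminium tin with a brass lid, 40 mm diameter, 36 mm high, standing among the pads. Origin: centre of its underside.
- hardness_gauge: Bystander: loose pocket hardness gauge lying on its back on the cutting board among the dies: black round case 44 mm in diameter with a white dial, steel foot to one side (54 mm overall), 26 mm high. Origin: centre of the case's underside; x towards the steel foot.
Things that resemble listed ones, but are neither listed nor needed, are in the scene too. Leave any purple or red look-alike of the dumbbell_long_die alone.

How it is judged:
By the outcome, as a careful person would: the job done as asked, in the order asked, and still so for the second after the job is handed in, with the robot touching nothing.
It also fails if it takes over 102 s, if anything falls off the work surface, if the arm or the gripper's body presses on something with over 40 N, if the wrist force passes 120 N, or if a joint passes its speed limit or range.

## Working session

There is one attempt and no reset: what is moved stays moved. The work goes in short steps, Python scripts to look and compute and a shell command to move; the robot and the scene stay as the last step left them, time stands still between calls to the robot, and variables do not carry over. Pictures are saved under pics/ and viewed, about 12 in all and at most 16, crops included, and the job is handed in when it is done.

```bash
ls; mkdir -p pics; python3 - <<'E'
from rig import get_obs, imaging, robot
import cv2
o=get_obs(); print(o['time'],o['position'],o['tool_rot'],o['q'])
for c in ['top','side']:
    im=imaging.camera(c); cv2.imwrite(f'pics/{c}0.png',im[:,:,::-1]); p=imaging.camera_params(c); print(c,p)
print(imaging.camera_params('wrist'))
E
```

```text
pics
0.0 [ 0.22109592 -0.583791    0.22154237] [-0.69555566 -0.12800472  0.69557917 -0.12643868] [-1.38751278e+00  5.28503070e-01  1.43392303e+00 -3.02387128e-05
  1.18138134e+00 -1.78512666e-01]
top {'camera_matrix': array([[459.34205221,   0.        , 330.03773652],
       [  0.        , 459.34205221, 246.10583668],
       [  0.        ,   0.        ,   1.        ]]), 'xyz': array([0.13793975, 0.1884048 , 1.43296357]), 'rotation': array([ 0.70386022, -0.70194296,  0.07657087, -0.07741947])}
side {'camera_matrix': array([[546.30221527,   0.        , 320.04892708],
       [  0.        , 546.30221527, 235.88065718],
       [  0.        ,   0.        ,   1.        ]]), 'xyz': array([0.0443824 , 1.15886503, 0.85803483]), 'rotation': array([-0.18087133,  0.87802911, -0.435162  ,  0.08357322])}
{'camera_matrix': array([[354.7341125 ,   0.        , 321.12675671],
       [  0.        , 354.7341125 , 236.77472601],
       [  0.        ,   0.        ,   1.        ]]), 'xyz': array([ 0.28445831, -0.55967701,  0.38461631]), 'rotation': array([ 0.81654985, -0.56368316, -0.071546  ,  0.10192548])}
```

View pics/top0.png

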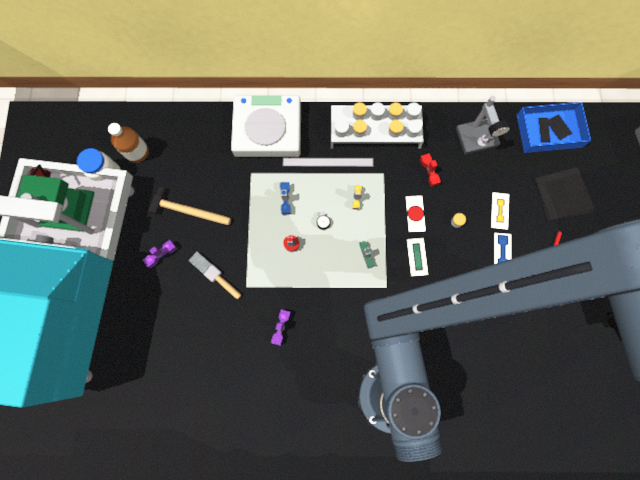

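The top view shows the board (250–385, 175–287) with blue die (286,198), yellow (358,196), red (292,243), green (368,254) and gauge (323,222). The pads are red (416,213), green (417,257), yellow (501,210) and blue (503,250, partly near the arm), with the tin at (459,220). The look-alikes are red at (430,170) and purple at (160,254) and (281,327).

```bash
cat > h.py <<'E'
from rig import get_obs, imaging, robot
import numpy as np, cv2
from scipy.spatial.transform import Rotation as Ro
def world(p, uv, z, RT=None):
    uv=np.atleast_2d(np.asarray(uv,float)); K=p['camera_matrix']
    d=np.c_[(uv-[K[0,2],K[1,2]])/K[0,0],np.ones(len(uv))]
    d=Ro.from_quat(p['rotation']).apply(d)
    return (p['xyz']+d*((z-p['xyz'][2])/d[:,2])[:,None])[:,:2]
HSV={'blue':((100,110,30),(125,255,255)),'yellow':((18,110,70),(33,255,255)),'green':((55,60,20),(90,255,255)),'red':((0,130,50),(8,255,255))}
def blobs(im,col,amin=40):
    h=cv2.cvtColor(im,cv2.COLOR_RGB2HSV); m=cv2.inRange(h,*map(np.array,HSV[col]))
    if col=='red': m|=cv2.inRange(h,np.array((172,130,50)),np.array((180,255,255)))
    n,l,s,c=cv2.connectedComponentsWithStats(m)
    return [(c[i],s[i,4],l==i) for i in range(1,n) if s[i,4]>=amin]
def go(x,y,z=None,jaw=None):
    """shift (mm, tool axes) and turn (deg) to reach x,y,z with jaw-axis heading jaw (deg, mod 180)"""
    o=get_obs(); R=Ro.from_quat(o['tool_rot']); P=np.array(o['position'])
    t=np.array([x,y,P[2] if z is None else z]); M=R.as_matrix()
    psi=np.degrees(np.arctan2(M[1,1],M[0,1])); 
    if jaw is None: jaw=psi
    d=(jaw-psi+90)%180-90; a=np.radians(psi+d)
    T=np.array([[0,0,-1],[np.cos(a),np.sin(a),0]]).T; T=np.c_[T,np.cross(T[:,0],T[:,1])]
    w=(R.inv()*Ro.from_matrix(T)).as_rotvec(degrees=True)
    print('t=%.2f pos'%o['time'],np.round(P*1e3,1),'psi %.1f'%psi,'q6 %.2f'%o['q'][5],'F',np.round(o['ft_force'],1),'w %.4f'%o['grip_width'],'-> shift',np.round(R.inv().apply(t-P)*1e3,1),'turn',np.round(w,1),'| final-frame shift',np.round(T.T@(t-P)*1e3,1))
def heading(im,p,mask,z):
    c,_=cv2.findContours(mask.astype(np.uint8),cv2.RETR_EXTERNAL,cv2.CHAIN_APPROX_NONE)
    W=world(p,np.vstack(c)[:,0],z)*1e3
    (cx,cy),(w,h),a=cv2.minAreaRect(W.astype(np.float32))
    if h>w: a+=90
    return (round(cx,1),round(cy,1)),(round(max(w,h),1),round(min(w,h),1)),round((a+90)%180-90,1)
E
python3 - <<'E'
from h import *
im=cv2.imread('pics/top0.png')[:,:,::-1].copy(); p=imaging.camera_params('top')
for c in HSV:
    for ce,a,m in blobs(im,c):
        if 240<ce[0]<530 and 150<ce[1]<300: 
            z=.034 if ce[0]<390 else .006
            print(c,ce.round(),a,heading(im,p,m,z))
print('tin',world(p,(459,220),.036),'gauge',world(p,(323,222),.03),'board',world(p,[(250,175),(385,287)],.004))
E
```

```text
blue [285. 186.] 56 ((642.2, 335.8), (27.1, 26.1), 0.1)
blue [285. 207.] 82 ((575.3, 332.5), (39.8, 22.3), 1.5)
blue [502. 247.] 165 ((446.5, -357.4), (86.8, 28.7), -4.4)
yellow [358. 189.] 41 ((636.0, 101.4), (27.0, 19.3), -0.7)
yellow [500. 210.] 113 ((575.5, -359.3), (75.5, 19.5), -4.3)
yellow [356. 204.] 50 ((585.8, 108.3), (26.6, 19.1), -0.6)
yellow [459. 219.] 142 ((545.9, -225.7), (41.1, 40.6), -45.6)
green [363. 245.] 45 ((449.2, 86.3), (28.5, 18.9), 17.4)
green [417. 256.] 162 ((421.6, -85.1), (82.2, 19.4), 4.7)
green [369. 262.] 61 ((399.0, 69.5), (29.6, 18.8), 17.4)
red [430. 169.] 375 ((717.1, -142.6), (114.5, 50.5), 18.1)
red [415. 213.] 184 ((565.1, -84.8), (47.4, 47.1), 62.2)
red [291. 243.] 138 ((457.8, 312.6), (45.1, 43.8), 1.0)
tin [[ 0.53310455 -0.21597718]] gauge [[0.52712632 0.21304116]] board [[0.69446665 0.45540734]
 [0.32437052 0.01848788]]
```

```bash
python3 - <<'E'
from h import *
go(.46,-.22,.26,90)
go(.46,-.22,.26)
E
```

```text
t=0.10 pos [ 221.1 -583.9  221.7] psi -69.3 q6 -0.18 F [ 0.1 -0.2  0.2] w 0.0866 -> shift [ -37.7 -255.8 -352.2] turn [20.7  0.   0.1] | final-frame shift [ -38.3 -363.9 -238.9]
t=0.10 pos [ 221.1 -583.9  221.7] psi -69.3 q6 -0.18 F [ 0.1 -0.2  0.2] w 0.0866 -> shift [ -37.7 -255.8 -352.2] turn [-0.  -0.   0.1] | final-frame shift [ -38.3 -255.8 -352.2]
```

```bash
python3 -m inch '[[87,[-5,-32,-44],[0,0,0]],[87,[-5,-32,-44],[0,0,0]],[87,[-5,-32,-44],[0,0,0]],[87,[-5,-32,-44],[0,0,0]],[87,[-5,-32,-44],[0,0,0]],[87,[-5,-32,-44],[0,0,0]],[87,[-5,-32,-44],[0,0,0]],[87,[-5,-32,-44],[0,0,0]],[87,[0,0,0],[10.4,0,0]],[87,[0,0,0],[10.4,0,0]],[87,[0,0,0],[0,0,0]]]' 30
python3 - <<'E'
from h import *
go(.46,-.22,.26,-90)
p=imaging.camera_params('wrist'); im=imaging.camera('wrist'); cv2.imwrite('pics/w1.png',im[:,:,::-1])
np.savez('w1.npz',**p)
for c in HSV:
    for ce,a,m in blobs(im,c,300): print(c,ce.round(),a,heading(im,p,m,.006))
E
```

```text
time: 1.48
position: [0.466, -0.2071, 0.2595]
tool_rot: [-0.706, 0.001, 0.708, 0.006]
ft_force: [-0.2, 0.2, 0.1]
grip_width: 0.087
t=1.48 pos [ 466.  -207.1  259.5] psi -90.6 q6 0.94 F [-0.2  0.2  0.1] w 0.0870 -> shift [-0.6 12.9  5.9] turn [-0.6  0.2  0.4] | final-frame shift [-0.5 12.9  6. ]
blue [448. 222.] 1724 ((440.3, -356.6), (105.2, 31.3), -4.3)
blue [348. 287.] 360 ((362.3, -239.4), (41.7, 21.5), 89.6)
blue [331. 334.] 359 ((296.1, -215.8), (44.3, 18.8), 89.6)
yellow [13. 40.] 719 ((643.5, 122.3), (34.2, 27.3), -13.5)
yellow [460. 102.] 1210 ((576.5, -359.1), (77.7, 22.6), -6.5)
yellow [17. 93.] 673 ((596.6, 129.0), (34.2, 28.7), -6.7)
yellow [332. 140.] 1268 ((539.2, -217.2), (44.2, 43.7), 89.4)
yellow [115. 311.] 1198 ((330.0, 58.2), (93.9, 42.8), -13.6)
yellow [527. 311.] 1185 ((326.2, -462.2), (92.5, 42.2), 12.3)
yellow [478. 363.] 5051 ((253.5, -393.3), (465.5, 25.6), 89.7)
green [222. 239.] 1144 ((422.6, -84.0), (85.1, 21.4), 4.7)
green [ 71. 235.] 921 ((426.0, 99.4), (75.4, 26.8), 17.9)
red [262.  10.] 692 ((668.9, -144.9), (38.0, 22.2), 89.3)
red [211. 116.] 1666 ((566.4, -82.9), (49.7, 48.8), 89.3)
red [589. 215.] 1496 ((448.5, -521.7), (126.7, 17.2), -22.6)
```

View pics/w1.png

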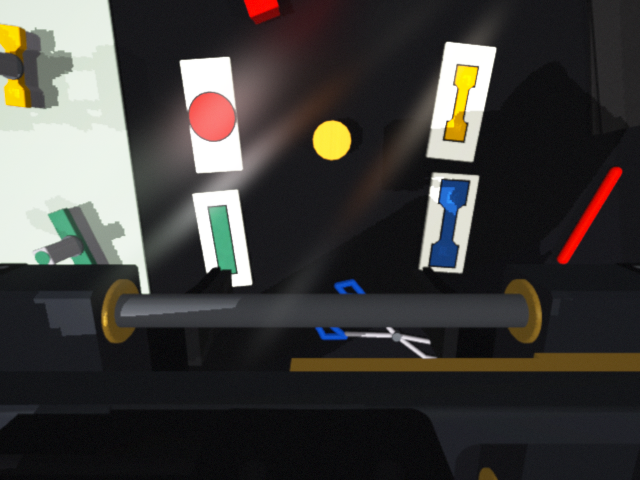

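The wrist view shows all four pads clear and flat: red (211,116), green (222,239), yellow (460,102), blue (448,222), with the tin at (332,140). The lower part of the picture is hidden by the gripper. Next I look over the dies the same way.

```bash
python3 -m inch '[[87,[0,-58,9],[0,0,0]],[87,[0,-58,9],[0,0,0]],[87,[0,-58,9],[0,0,0]],[87,[0,-58,9],[0,0,0]],[87,[0,-58,9],[0,0,0]],[87,[0,-58,9],[0,0,0]],[87,[0,-58,9],[0,0,0]],[87,[0,-5,3],[0,0,0]],[87,[0,0,0],[0,0,0]]]' 30
python3 - <<'E'
from h import *
go(.4,.2,.26,-90)
p=imaging.camera_params('wrist'); im=imaging.camera('wrist'); cv2.imwrite('pics/w2.png',im[:,:,::-1])
np.savez('w2.npz',**p)
for c in HSV:
    for ce,a,m in blobs(im,c,150):
        if ce[1]<290: print(c,ce.round(),a,heading(im,p,m,.034))
# pads, white rectangles in w1
im=cv2.imread('pics/w1.png'); p=dict(np.load('w1.npz'))
for name,(x,y) in dict(red=(211,116),green=(222,232),yellow=(460,102),blue=(448,222)).items():
    m=(im.min(2)>95).astype(np.uint8); s=np.zeros_like(m); s[max(y-75,0):y+70,x-50:x+50]=1
    m&=s
    if x<300: m[:,:160]=0
    n,l,st,c=cv2.connectedComponentsWithStats(m); i=1+np.argmax(st[1:,4]); print(name,st[i],heading(im,p,l==i,.006))
E
```

```text
time: 2.65
position: [0.4027, 0.2107, 0.2615]
tool_rot: [0.708, 0.004, -0.707, -0.0]
ft_force: [0.1, 1.2, -0.9]
grip_width: 0.087
t=2.65 pos [402.7 210.7 261.5] psi -89.7 q6 1.80 F [ 0.1  1.2 -0.9] w 0.0870 -> shift [ 1.5 10.7  2.7] turn [ 0.3 -0.1  0.3] | final-frame shift [ 1.5 10.7  2.7]
blue [200.  36.] 1242 ((579.3, 334.2), (43.9, 31.0), 4.0)
yellow [426.  23.] 668 ((589.3, 110.3), (29.3, 22.4), -7.8)
yellow [16. 77.] 714 ((538.2, 523.4), (36.5, 23.0), 77.6)
yellow [ 57. 254.] 390 ((348.2, 514.8), (44.7, 18.8), 49.5)
green [436. 165.] 596 ((449.2, 87.7), (36.1, 21.3), 17.7)
green [575. 188.] 1360 ((426.3, -65.2), (79.8, 20.4), 4.9)
green [458. 194.] 179 ((420.4, 61.7), (15.6, 15.5), -42.0)
green [447. 212.] 455 ((403.4, 72.5), (35.1, 21.4), 18.4)
red [599.  55.] 2021 ((560.2, -64.6), (48.1, 47.6), -41.0)
red [229. 141.] 510 ((474.9, 312.1), (43.0, 22.2), 68.9)
red [213. 156.] 212 ((459.7, 329.8), (18.6, 14.7), -89.7)
red [230. 170.] 376 ((445.3, 311.2), (44.9, 14.8), -78.5)
red [ 179   56   82  130 7106] ((558.9, -91.1), (137.7, 90.2), -0.6)
green [ 174  157   90  130 4954] ((447.7, -78.1), (163.2, 99.3), -8.0)
yellow [ 426   42   71  120 4634] ((576.7, -358.0), (120.9, 56.5), -6.4)
blue [ 419  172   60  102 2581] ((440.6, -355.5), (120.9, 55.8), -4.3)
```

View pics/w2.png

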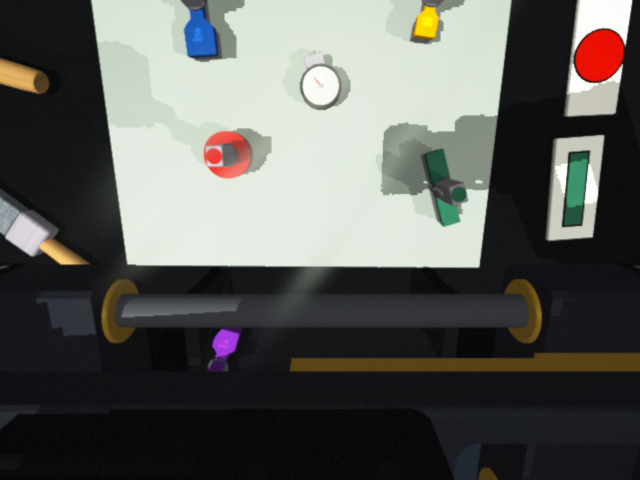

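Wrist view 2: green die at (443,188) fully visible, red at (228,155) with its shank leaning toward (213,156), the gauge at (321,85), and the blue (200,36) and yellow (426,23) dies partly cut off at the top edge.

```bash
python3 - <<'E'
from h import *
im=cv2.imread('pics/w2.png')[:,:,::-1].copy(); p=dict(np.load('w2.npz'))
g={tuple(c.round()):m for c,a,m in blobs(im,'green',100)}; r={tuple(c.round()):m for c,a,m in blobs(im,'red',100)}
gm=g[(436,165)]|g[(447,212)]; print('green plate',heading(im,p,gm,.034),'dot',heading(im,p,g[(458,194)],.079))
rm=r[(229,141)]|r[(230,170)]; print('red plate',heading(im,p,rm,.034),'dot',heading(im,p,r[(213,156)],.079))
c=cv2.resize(im[120:195,180:275],None,fx=6,fy=6,interpolation=cv2.INTER_CUBIC); cv2.imwrite('pics/r1.png',c[:,:,::-1])
go(.426,.080,.26,108)
E
```

```text
green plate ((426.5, 80.2), (83.9, 21.4), 18.4) dot ((426.1, 78.9), (13.8, 13.7), -42.0)
red plate ((461.2, 313.1), (47.5, 44.3), 3.1) dot ((460.9, 316.1), (16.5, 13.0), -89.7)
t=2.70 pos [402.9 210.4 261.5] psi -89.8 q6 1.80 F [1.1 0.9 0.7] w 0.0872 -> shift [  0.8 130.5 -22.7] turn [-17.8  -0.1   0.3] | final-frame shift [  1.5 131.2  18.3]
```

View pics/r1.png

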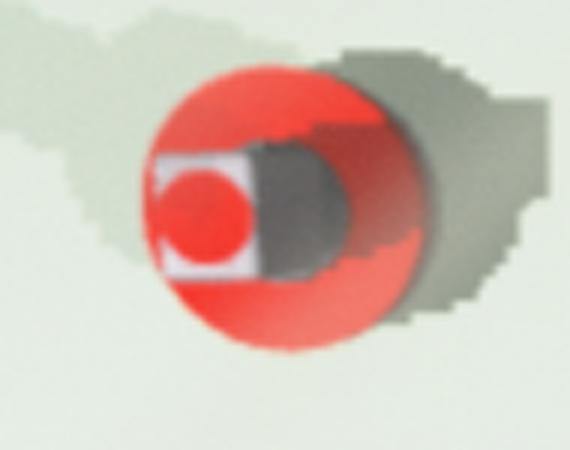

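Red's shank is square to within about 4° of world x. Green first: turn, go above it and part-way down, then check.

```bash
python3 -m inch '[[87,[0,0,0],[-9,0,0]],[87,[0,0,0],[-9,0,0]],[87,[20,45,6],[0,0,0]],[87,[40,45,6],[0,0,0]],[87,[40,41,6],[0,0,0]],[87,[40,0,0],[0,0,0]],[87,[0,0,0],[0,0,0]]]' 30
python3 -c "
from h import *
go(.4263,.0797,.047,108.2)"
```

```text
time: 3.58
position: [0.4356, 0.0644, 0.1193]
tool_rot: [0.702, 0.111, -0.694, 0.11]
ft_force: [-0.5, 0.3, 0.1]
grip_width: 0.087
t=3.58 pos [435.6  64.4 119.3] psi -72.0 q6 1.14 F [-0.5  0.3  0.1] w 0.0870 -> shift [ 72.3 -17.4   5. ] turn [-0.2 -0.6  0. ] | final-frame shift [ 72.3 -17.4   4.1]
```

```bash
python3 -m inch '[[87,[0,-17.4,4.2],[0,-0.6,0]],[87,[0,0,0],[0,0,0]],[87,[20,0,0],[0,0,0]],[87,[20,0,0],[0,0,0]],[87,[20,0,0],[0,0,0]],[87,[0,0,0],[0,0,0]]]' 30
python3 -c "
from h import *
go(.4263,.0797,.047,108.2)"
```

```text
time: 4.32
position: [0.4362, 0.0753, 0.0658]
tool_rot: [0.706, 0.108, -0.691, 0.112]
ft_force: [0.1, -0.1, -0.5]
grip_width: 0.0872
t=4.33 pos [436.2  75.3  65.8] psi -72.1 q6 1.18 F [ 0.1 -0.1 -0.5] w 0.0872 -> shift [18.5 -7.4  8.5] turn [-0.3 -1.1 -0.5] | final-frame shift [18.8 -7.2  8.1]
```

```bash
python3 -m inch '[[87,[0,-7.2,8.1],[0,-1,0]],[87,[0,0,0],[0,0,0]]]' 30
python3 -c "
from h import *
go(.4263,.0797,.047,108.2)"
python3 -m inch '[[87,[0,0,0],[0,0,0]],[87,[0,0,0],[0,0,0]]]'
python3 -c "
from h import *
go(.4263,.0797,.047,108.2)"
```

```text
time: 4.58
position: [0.4273, 0.0795, 0.0676]
tool_rot: [0.701, 0.107, -0.696, 0.114]
ft_force: [0.8, -0.4, 0.7]
grip_width: 0.087
t=4.58 pos [427.3  79.5  67.6] psi -72.1 q6 1.20 F [ 0.8 -0.4  0.7] w 0.0870 -> shift [20.6 -0.7  1. ] turn [-0.3 -0.3 -0.6] | final-frame shift [20.6 -0.5  0.9]
time: 4.82
position: [0.428, 0.0797, 0.0687]
tool_rot: [0.702, 0.107, -0.695, 0.114]
ft_force: [0.3, 0.4, 0.1]
grip_width: 0.0867
t=4.83 pos [428.   79.7  68.7] psi -72.0 q6 1.20 F [0.3 0.4 0.1] w 0.0867 -> shift [21.7 -0.8  1.8] turn [-0.2 -0.4 -0.7] | final-frame shift [21.7 -0.6  1.6]
```

```bash
python3 -m inch '[[87,[11,-0.5,1.6],[0,-0.4,-0.6]],[60,[10,0,0],[0,0,0]],[35,[0,0,0],[0,0,0]],[30,[0,0,0],[0,0,0]],[30,[0,0,0],[0,0,0]]]' 30
python3 -c "
from h import *
go(.4263,.0797,.047,108.2)"
```

```text
time: 5.45
position: [0.4263, 0.0794, 0.0457]
tool_rot: [-0.698, -0.11, 0.699, -0.11]
ft_force: [0.1, 0.4, -0.2]
grip_width: 0.0545
t=5.45 pos [426.3  79.4  45.7] psi -72.0 q6 1.18 F [ 0.1  0.4 -0.2] w 0.0545 -> shift [-1.3 -0.3 -0.1] turn [-0.2  0.1 -0. ] | final-frame shift [-1.3 -0.3 -0.1]
```

```bash
python3 -m inch '[[5,[0,0,0],[0,0,0]],[5,[0,0,0],[0,0,0]],[5,[0,0,0],[0,0,0]],[5,[0,0,0],[0,0,0]],[5,[0,0,0],[0,0,0]],[5,[0,0,0],[0,0,0]]]' 40
python3 -c "
from h import *
go(.4263,.0797,.047,108.2)"
```

```text
time: 6.2
position: [0.4266, 0.0794, 0.0461]
tool_rot: [0.698, 0.11, -0.698, 0.111]
ft_force: [-0.1, 0.0, -1.2]
grip_width: 0.0156
t=6.20 pos [426.6  79.4  46.1] psi -72.0 q6 1.18 F [-0.1  0.  -1.2] w 0.0156 -> shift [-0.9 -0.4  0.2] turn [-0.2 -0.  -0. ] | final-frame shift [-0.9 -0.4  0.2]
```

```bash
python3 -m inch '[[5,[-10,0,0],[0,0,0]],[5,[-35,0,0],[0,0,0]],[5,[-35,0,0],[0,0,0]],[5,[0,0,0],[0,0,0]],[5,[0,0,0],[9,0,0]],[5,[0,0,0],[4,0,0]],[5,[0,0,0],[0,0,0]]]' 40
python3 -c "
from h import *
p=imaging.camera_params('wrist'); im=imaging.camera('wrist')
for ce,a,m in blobs(im,'green',100): print(ce,a,heading(im,p,m,.006))
go(.4226,-.084,.0505,94.7)"
```

```text
time: 7.08
position: [0.423, 0.0797, 0.1271]
tool_rot: [-0.704, -0.028, 0.709, -0.028]
ft_force: [-1.1, 1.5, -3.1]
grip_width: 0.0157
[520.08609795 241.84162717] 2532 ((423.2, -84.9), (85.6, 21.9), 4.8)
[320.98480903 229.02560764] 2304 ((420.8, 80.4), (56.0, 31.1), 4.1)
[320.83976261 331.78338279] 337 ((329.0, 72.9), (30.1, 11.9), -85.4)
[321.49283668 347.05444126] 349 ((314.6, 71.3), (33.5, 10.0), -83.5)
t=7.12 pos [422.9  79.7 127. ] psi -85.4 q6 1.42 F [ 0.2  0.7 -3.2] w 0.0157 -> shift [ 76.5 163.2  12.9] turn [-0.1  0.4  0. ] | final-frame shift [ 76.5 163.1  13.7]
```

```bash
python3 -m inch '[[5,[0,45,4],[0,0.4,0]],[5,[0,50,4],[0,0,0]],[5,[0,50,4],[0,0,0]],[5,[0,10,0],[0,0,0]],[5,[0,0,0],[0,0,0]],[5,[0,0,0],[0,0,0]]]' 40
python3 -c "
from h import *
p=imaging.camera_params('wrist'); im=imaging.camera('wrist')
cv2.imwrite('pics/w3.png',im[:,:,::-1])
for ce,a,m in blobs(im,'green',100): print(ce,a,heading(im,p,m,get_obs()['position'][2]-.012))
go(.4230,-.0846,.0505,94.7)"
```

```text
time: 7.88
position: [0.4226, -0.0777, 0.1242]
tool_rot: [-0.705, -0.033, 0.708, -0.031]
ft_force: [-0.5, 0.2, -3.0]
grip_width: 0.0155
[324.00792284 222.35790561] 2903 ((451.5, -75.6), (46.5, 20.7), 4.7)
[320.78869048 331.7797619 ] 336 ((391.3, -79.8), (18.5, 7.3), -84.7)
[321.35013263 347.37400531] 377 ((382.4, -80.6), (21.1, 6.2), -82.9)
t=7.92 pos [422.6 -77.5 124.2] psi -84.8 q6 1.04 F [ 0.5  0.6 -2.5] w 0.0157 -> shift [73.7  7.4 -0.1] turn [0.5 0.2 0.2] | final-frame shift [73.7  7.1  0.1]
```

View pics/w3.png

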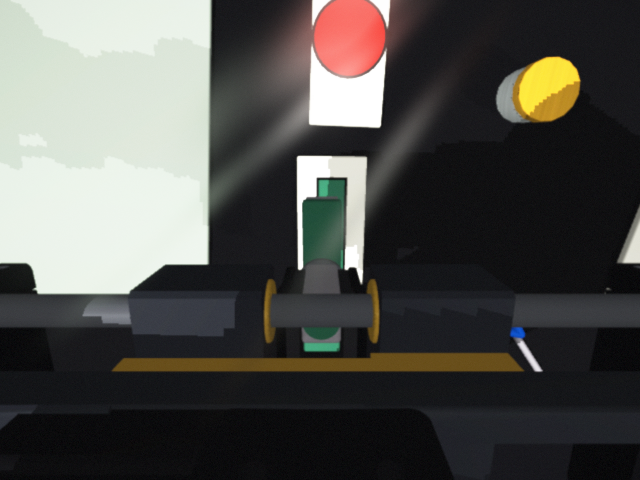

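The held die's far end is at (323,198), offset sideways from the silhouette end at (332,180). I correct the offset, descend, and check again.

```bash
python3 -m inch '[[5,[0,7.1,0],[0.5,0.2,0.2]],[5,[20,0,0],[0,0,0]],[5,[20,0,0],[0,0,0]],[5,[20,0,0],[0,0,0]],[5,[0,0,0],[0,0,0]],[5,[0,0,0],[0,0,0]]]' 40
python3 -c "
from h import *
p=imaging.camera_params('wrist'); im=imaging.camera('wrist'); z=get_obs()['position'][2]-.0121
cv2.imwrite('pics/w4.png',cv2.resize(im[130:270,230:430],None,fx=4,fy=4)[:,:,::-1])
b=[m for c,a,m in blobs(im,'green',400)]
for m in b: print(heading(im,p,m,z)); r=np.argwhere(m).min(0)[0]; print('top row',r, world(p,[(np.argwhere(m[r+2])[:,0].mean(),r)],z)*1e3)
go(.4230,-.0846,.0481,94.7)"
```

```text
time: 8.68
position: [0.4249, -0.0823, 0.0639]
tool_rot: [0.707, 0.031, -0.705, 0.032]
ft_force: [-0.7, -1.0, -2.8]
grip_width: 0.0158
((451.6, -79.6), (38.9, 20.0), 5.1)
top row 191 [[471.15648265 -79.68328156]]
t=8.72 pos [424.8 -82.3  64. ] psi -84.9 q6 1.03 F [ 0.3 -0.1 -3.2] w 0.0156 -> shift [15.9  2.1  2.1] turn [ 0.4 -0.2 -0.1] | final-frame shift [15.9  2.2  2. ]
```

View pics/w4.png

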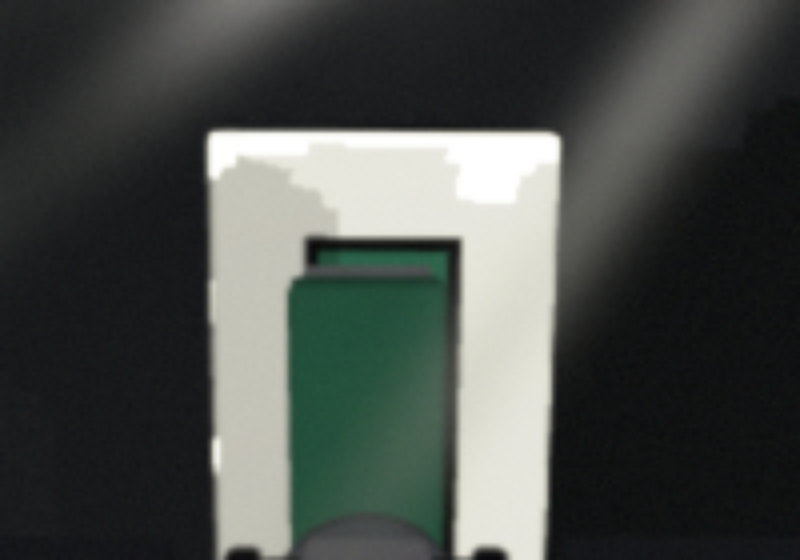

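The die's top edge is at row 199 (cols 302–340) and the silhouette's outer edge at row 190 (cols 306.5–345). I compute the remaining offset directly.

```bash
python3 -c "
from h import *
p=imaging.camera_params('wrist'); o=get_obs();z=o['position'][2]-.0121
print('die',world(p,[(302.5,200.5),(340.5,200.5)],z)*1e3,'sil',world(p,[(306.5,190),(345,190)],.006)*1e3)
t=np.array([421.9+1,-84.2]);h=np.radians(5.1);print(np.array(o['position'][:2])*1e3+42*np.array([np.cos(h),np.sin(h)]))
"
```

```text
die [[465.40211996 -68.75630918]
 [467.07757669 -87.55286005]] sil [[465.28570745 -69.03045041]
 [467.41416083 -92.88939494]]
[466.66452657 -78.53506395]
```

```bash
python3 -m inch '[[5,[4,2.6,1.5],[0.3,-0.2,0]],[5,[4,0,0],[0,0,0]],[5,[3,0,0],[0,0,0]],[5,[0,0,0],[0,0,0]]]' 40
python3 -c "
from h import *
go(.4235,-.0849,.0481,94.7)"
```

```text
time: 9.22
position: [0.4246, -0.0857, 0.0537]
tool_rot: [0.707, 0.028, -0.706, 0.031]
ft_force: [-0.9, -0.4, -3.3]
grip_width: 0.0153
t=9.22 pos [424.6 -85.7  53.7] psi -85.2 q6 1.04 F [-0.9 -0.4 -3.3] w 0.0153 -> shift [ 5.6 -0.9  1. ] turn [ 0.1 -0.1 -0.2] | final-frame shift [ 5.6 -0.9  1. ]
```

```bash
python3 -m inch '[[5,[2,-0.8,1],[0,0,-0.2]],[5,[1.5,0,0],[0,0,0]],[5,[1,0,0],[0,0,0]],[5,[0.5,0,0],[0,0,0]],[5,[0,0,0],[0,0,0]]]' 40
python3 -c "
from h import *
go(.4235,-.0849,.0481,94.7)"
```

```text
time: 9.85
position: [0.4235, -0.085, 0.0483]
tool_rot: [0.707, 0.029, -0.706, 0.03]
ft_force: [-0.8, 0.4, -3.4]
grip_width: 0.0157
t=9.85 pos [423.5 -85.   48.3] psi -85.2 q6 1.03 F [-0.8  0.4 -3.4] w 0.0157 -> shift [ 0.2 -0.1 -0. ] turn [ 0.1 -0.1 -0. ] | final-frame shift [ 0.2 -0.1 -0. ]
```

Position is spot on. A little further down until the weight leaves the gripper.

```bash
python3 -m inch '[[5,[0.6,0,0],[0,0,0]],[5,[0,0,0],[0,0,0]]]' 40; python3 -m inch '[[5,[0.6,0,0],[0,0,0]],[5,[0,0,0],[0,0,0]]]' 40
```

```text
time: 10.1
position: [0.4236, -0.085, 0.0482]
tool_rot: [0.707, 0.029, -0.706, 0.03]
ft_force: [-0.1, 0.3, -2.7]
grip_width: 0.0155
time: 10.35
position: [0.4236, -0.085, 0.0482]
tool_rot: [0.708, 0.029, -0.705, 0.03]
ft_force: [0.2, 0.3, -2.8]
grip_width: 0.0157
```

```bash
python3 -m inch '[[5,[1.2,0,0],[0,0,0]],[5,[1,0,0],[0,0,0]]]' 40; python3 -m inch '[[5,[1,0,0],[0,0,0]]]' 40
```

```text
time: 10.6
position: [0.4237, -0.085, 0.0481]
tool_rot: [0.708, 0.029, -0.705, 0.03]
ft_force: [-2.6, 0.4, 13.8]
grip_width: 0.0158
time: 10.72
position: [0.4237, -0.085, 0.0481]
tool_rot: [0.708, 0.029, -0.705, 0.03]
ft_force: [-1.4, 0.6, 12.4]
grip_width: 0.0156
```

```bash
python3 -m inch '[[5,[0,0,0],[0,0,0]],[50,[0,0,0],[0,0,0]],[50,[0,0,0],[0,0,0]],[50,[0,0,0],[0,0,0]],[50,[0,0,0],[0,0,0]],[87,[-20,0,0],[0,0,0]],[87,[-35,0,0],[0,0,0]],[87,[-35,0,0],[0,0,0]],[87,[-20,0,0],[0,0,0]],[87,[0,0,0],[0,0,0]]]' 40
python3 -c "
from h import *
go(.461,.313,.14,94)"
```

```text
time: 11.98
position: [0.4233, -0.085, 0.1602]
tool_rot: [0.708, 0.029, -0.705, 0.03]
ft_force: [1.3, 0.5, -0.2]
grip_width: 0.0852
t=11.97 pos [423.3 -85.  160.2] psi -85.2 q6 1.03 F [ 1.3  0.5 -0.2] w 0.0852 -> shift [  19.8 -393.5  -70.7] turn [ 0.8 -0.3 -0.1] | final-frame shift [  20.2 -394.4  -65.4]
```

```bash
python3 -m inch '[[87,[0,-50,-9],[0,0,0]],[87,[0,-56,-9],[0,0,0]],[87,[0,-56,-9],[0,0,0]],[87,[0,-56,-9],[0,0,0]],[87,[0,-56,-9],[0,0,0]],[87,[0,-56,-9],[0,0,0]],[87,[0,-50,-9],[0,0,0]],[87,[0,0,0],[0,0,0]],[87,[0,0,0],[0,0,0]]]' 40
python3 -c "
from h import *
go(.461,.313,.047,94)
p=imaging.camera_params('wrist'); im=imaging.camera('wrist'); cv2.imwrite('pics/w5.png',im[:,:,::-1])
for ce,a,m in blobs(im,'red',200): print(ce,a,heading(im,p,m,.034))
"
```

```text
time: 13.1
position: [0.4543, 0.3076, 0.1481]
tool_rot: [-0.704, -0.025, 0.709, -0.03]
ft_force: [0.4, -0.5, 0.7]
grip_width: 0.0869
t=13.10 pos [454.3 307.6 148.1] psi -85.5 q6 1.89 F [ 0.4 -0.5  0.7] w 0.0869 -> shift [101.   -5.5  -7.8] turn [ 0.5  0.4 -0.3] | final-frame shift [101.1  -4.9  -7. ]
[312.02433529 219.89950428] 2219 ((463.0, 315.1), (48.7, 47.8), -88.0)
```

View pics/w5.png

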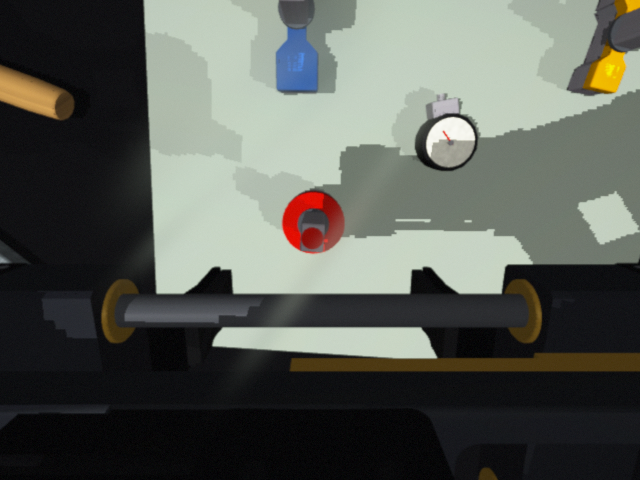

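The red die sits between the fingers, its disc at (313,222) and measured at (462.5, 314.5) mm. The gauge at (446,142) is clear.

```bash
python3 -m inch '[[87,[15,-7,-8.5],[0.4,0.4,-0.2]],[87,[25,0,0],[0,0,0]],[87,[20,0,0],[0,0,0]],[70,[0,0,0],[0,0,0]],[60,[0,0,0],[0,0,0]]]' 40
python3 -c "
from h import *
go(.4625,.3145,.047,94)
"
```

```text
time: 13.78
position: [0.4647, 0.3104, 0.0838]
tool_rot: [-0.707, -0.02, 0.707, -0.022]
ft_force: [0.3, 0.4, 0.4]
grip_width: 0.0743
t=13.78 pos [464.7 310.4  83.8] psi -86.6 q6 1.90 F [0.3 0.4 0.4] w 0.0743 -> shift [36.8 -4.3  1.9] turn [-0.6  0.  -0.1] | final-frame shift [36.8 -4.3  1.9]
```

```bash
python3 -m inch '[[60,[15,-4.5,2],[-0.6,0,0]],[50,[14,0,0],[0,0,0]],[40,[8,0,0],[0,0,0]],[35,[0,0,0],[0,0,0]]]' 40
python3 -c "
from h import *
go(.4625,.3145,.047,94)
"
```

```text
time: 14.28
position: [0.4631, 0.3151, 0.0453]
tool_rot: [0.707, 0.025, -0.706, 0.026]
ft_force: [-0.5, -0.8, 0.6]
grip_width: 0.0394
t=14.28 pos [463.1 315.1  45.3] psi -85.9 q6 1.90 F [-0.5 -0.8  0.6] w 0.0394 -> shift [-1.7  0.6  0.6] turn [ 0.1 -0.1 -0.1] | final-frame shift [-1.7  0.6  0.6]
```

Grip, then lift and check.

```bash
python3 -m inch '[[5,[0,0,0],[0,0,0]],[5,[0,0,0],[0,0,0]],[5,[0,0,0],[0,0,0]],[5,[0,0,0],[0,0,0]],[5,[0,0,0],[0,0,0]]]' 40
python3 -m inch '[[5,[-10,0,0],[0,0,0]],[5,[-35,0,0],[0,0,0]],[5,[-35,0,0],[0,0,0]],[5,[-10,0,0],[0,0,0]],[5,[0,0,0],[0,0,0]]]' 40
python3 -c "
from h import *
go(.566,-.084,.14,90)
"
```

```text
time: 14.9
position: [0.4636, 0.3152, 0.0457]
tool_rot: [0.708, 0.025, -0.706, 0.026]
ft_force: [0.2, -0.8, -1.8]
grip_width: 0.0155
time: 15.52
position: [0.4606, 0.3145, 0.1371]
tool_rot: [-0.705, -0.024, 0.708, -0.026]
ft_force: [0.1, 0.6, -5.0]
grip_width: 0.0157
t=15.53 pos [460.6 314.5 137.1] psi -85.9 q6 1.90 F [ 0.1  0.6 -5. ] w 0.0157 -> shift [ -1.9 405.  -76.9] turn [ 4.1  0.2 -0.2] | final-frame shift [  -2.9  398.5 -105.4]
```

```bash
python3 -m inch '[[5,[0,45,-8],[0,0,0]],[5,[0,55,-10],[0,0,0]],[5,[0,55,-10],[0,0,0]],[5,[0,55,-10],[0,0,0]],[5,[0,55,-10],[0,0,0]],[5,[0,55,-10],[0,0,0]],[5,[0,50,-10],[0,0,0]],[5,[0,20,-5],[0,0,0]],[5,[0,0,0],[0,0,0]],[5,[0,0,0],[0,0,0]]]' 40
python3 -c "
from h import *
go(.566,-.084,.0477,94)
p=imaging.camera_params('wrist'); im=imaging.camera('wrist');cv2.imwrite('pics/w6.png',im[:,:,::-1])
for ce,a,m in blobs(im,'red',200): print(ce,a,heading(im,p,m,.006))
"
```

```text
time: 16.77
position: [0.5568, -0.0779, 0.1233]
tool_rot: [-0.698, -0.027, 0.715, -0.025]
ft_force: [-0.7, 0.3, -3.7]
grip_width: 0.0157
t=16.77 pos [556.8 -77.9 123.3] psi -85.8 q6 1.17 F [-0.7  0.3 -3.7] w 0.0157 -> shift [ 75.4   7.1 -10.6] turn [0.2 1.4 0.2] | final-frame shift [75.6  6.8 -8.7]
[437.49007804  68.06354515] 4485 ((685.2, -155.3), (81.8, 52.4), 7.1)
[438.20544835  10.08967083] 881 ((716.4, -148.7), (34.2, 15.9), -85.8)
[331.29139871 212.17323151] 2488 ((570.9, -84.2), (51.8, 41.0), 83.5)
[320.90317523 256.65229322] 2551 ((528.0, -78.8), (81.1, 48.5), -85.7)
[321.02004008 333.73547094] 499 ((459.7, -83.8), (31.7, 16.0), -85.6)
```

```bash
python3 -m inch '[[5,[5,7,-9],[0.2,1.4,0.2]],[5,[20,0,0],[0,0,0]],[5,[20,0,0],[0,0,0]],[5,[10,0,0],[0,0,0]],[5,[0,0,0],[0,0,0]]]' 40
python3 -c "
from h import *
go(.5663,-.084,.0477,94)
p=imaging.camera_params('wrist'); im=imaging.camera('wrist');cv2.imwrite('pics/w6.png',cv2.resize(im[150:300,220:420],None,fx=4,fy=4)[:,:,::-1])
"
```

```text
time: 17.45
position: [0.5678, -0.0796, 0.0667]
tool_rot: [0.708, 0.027, -0.705, 0.028]
ft_force: [-1.1, 0.6, -3.9]
grip_width: 0.0155
t=17.45 pos [567.8 -79.6  66.7] psi -85.5 q6 1.16 F [-1.1  0.6 -3.9] w 0.0155 -> shift [19.   4.3  1.9] turn [ 0.5 -0.3 -0. ] | final-frame shift [19.   4.3  1.8]
```

View pics/w6.png

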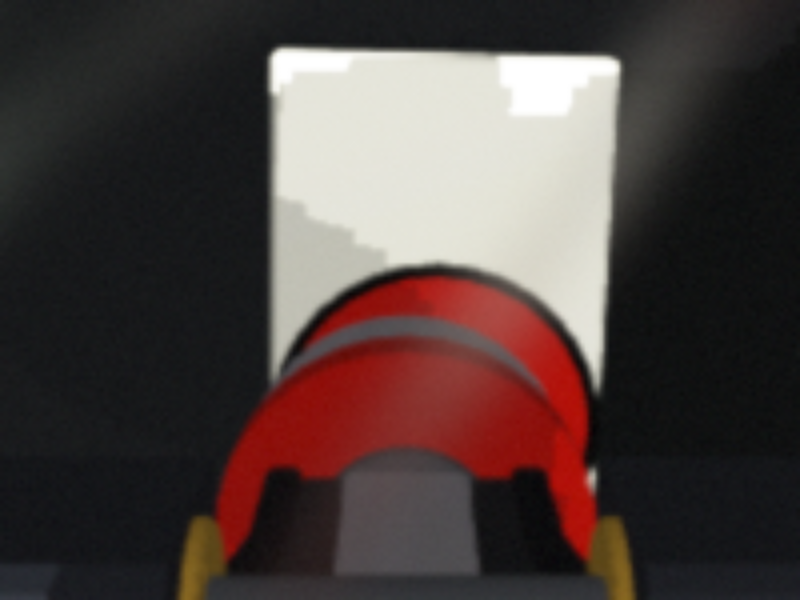

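The die's disc edge peaks at (321,234.5) and the silhouette's outer edge at (329,216). The die has to go a few mm right.

```bash
python3 -c "
from h import *
p=imaging.camera_params('wrist'); o=get_obs();z=o['position'][2]-.0117
print('die',world(p,[(321,234.5)],z)*1e3,np.array(o['position'])*1e3,'sil',world(p,[(329.3,216.3)],.006)*1e3, 'padcorners',world(p,[(288,162.5),(374.5,164)],.006)*1e3)
"
```

```text
die [[592.31863465 -77.14076626]] [568.11708702 -79.72521696  67.14277074] sil [[592.7760739  -82.47985601]] padcorners [[ 624.54078327  -54.13587622]
 [ 627.8107227  -107.68615037]]
```

```bash
python3 -m inch '[[5,[5,5.2,1],[0.4,-0.3,0]],[5,[5,0,0],[0,0,0]],[5,[3,0,0],[0,0,0]],[5,[0,0,0],[0,0,0]]]' 40
python3 -c "
from h import *
go(.5672,-.0848,.0477,94)"
```

```text
time: 18.0
position: [0.569, -0.086, 0.055]
tool_rot: [0.708, 0.024, -0.705, 0.026]
ft_force: [-0.2, 0.8, -3.1]
grip_width: 0.0152
t=18.00 pos [569. -86.  55.] psi -86.0 q6 1.16 F [-0.2  0.8 -3.1] w 0.0152 -> shift [ 7.3 -1.3  1.8] turn [ 0.  -0.2 -0.1] | final-frame shift [ 7.3 -1.3  1.8]
```

```bash
python3 -m inch '[[5,[2.5,-1.3,2],[0,-0.2,0]],[5,[2,0,0],[0,0,0]],[5,[1.2,0,0],[0,0,0]],[5,[1,0,0],[0,0,0]]]' 40
python3 -c "
from h import *
go(.5672,-.0848,.0477,94)"
```

```text
time: 18.5
position: [0.567, -0.0847, 0.0482]
tool_rot: [0.707, 0.024, -0.706, 0.026]
ft_force: [-0.6, -0.2, -4.0]
grip_width: 0.0158
t=18.50 pos [567.  -84.7  48.2] psi -86.0 q6 1.16 F [-0.6 -0.2 -4. ] w 0.0158 -> shift [ 0.5  0.1 -0.2] turn [ 0.  -0.  -0.1] | final-frame shift [ 0.5  0.1 -0.2]
```

```bash
python3 -m inch '[[5,[1,0,0],[0,0,0]],[5,[1,0,0],[0,0,0]]]' 40;python3 -m inch '[[5,[1,0,0],[0,0,0]]]' 40
```

```text
time: 18.75
position: [0.5671, -0.0848, 0.0476]
tool_rot: [0.707, 0.024, -0.706, 0.026]
ft_force: [-2.4, 1.0, 7.7]
grip_width: 0.0159
time: 18.88
position: [0.5671, -0.0848, 0.0476]
tool_rot: [0.707, 0.024, -0.706, 0.026]
ft_force: [-1.7, 0.1, 5.7]
grip_width: 0.0159
```

```bash
python3 -m inch '[[5,[0,0,0],[0,0,0]],[50,[0,0,0],[0,0,0]],[50,[0,0,0],[0,0,0]],[50,[0,0,0],[0,0,0]],[50,[0,0,0],[0,0,0]],[87,[-20,0,0],[0,0,0]],[87,[-35,0,0],[0,0,0]],[87,[-35,0,0],[0,0,0]],[87,[-20,0,0],[0,0,0]],[87,[0,0,0],[0,0,0]]]' 40
python3 -c "
from h import *
go(.58,.10,.17,82)"
```

```text
time: 20.12
position: [0.5683, -0.085, 0.1606]
tool_rot: [0.708, 0.023, -0.705, 0.026]
ft_force: [0.3, 0.1, -0.4]
grip_width: 0.0854
t=20.12 pos [568.3 -85.  160.6] psi -86.0 q6 1.16 F [ 0.3  0.1 -0.4] w 0.0854 -> shift [ -10.1 -183.7  -24.6] turn [12.  -0.3 -0.2] | final-frame shift [  -9.4 -184.9   14.2]
```

```bash
python3 -m inch '[[87,[-5,-50,0],[0,0,0]],[87,[-5,-55,0],[0,0,0]],[87,[0,-50,0],[0,0,0]],[87,[0,-10,0],[0,0,0]],[87,[0,0,0],[8,0,0]],[87,[0,0,0],[4,0,0]],[87,[0,0,0],[0,0,0]]]' 40
python3 -c "
from h import *
go(.611,.105,.047,82)
p=imaging.camera_params('wrist'); im=imaging.camera('wrist'); cv2.imwrite('pics/w7.png',im[:,:,::-1])
M=0
for ce,a,m in blobs(im,'yellow',100):
  if ce[1]<290 and 150<ce[0]<450: print(ce,a,heading(im,p,m,.034)); M=M|m
print(heading(im,p,M,.034))
"
```

```text
time: 21.0
position: [0.5543, 0.0817, 0.1628]
tool_rot: [-0.704, 0.054, 0.707, 0.05]
ft_force: [0.8, 0.0, 0.4]
grip_width: 0.0871
t=21.00 pos [554.3  81.7 162.8] psi -98.5 q6 1.67 F [0.8 0.  0.4] w 0.0871 -> shift [115.4 -32.1 -53.1] turn [-0.5  0.2 -0.3] | final-frame shift [115.8 -31.  -52.9]
[278.40048544 126.12378641] 824 ((639.1, 102.9), (25.6, 21.2), -8.4)
[272.53865337 163.21695761] 401 ((613.1, 112.7), (17.2, 17.2), -54.2)
[281.50919378 192.80480905] 707 ((589.5, 109.4), (25.7, 20.7), -9.6)
((614.7, 108.2), (75.5, 25.3), -7.5)
```

View pics/w7.png

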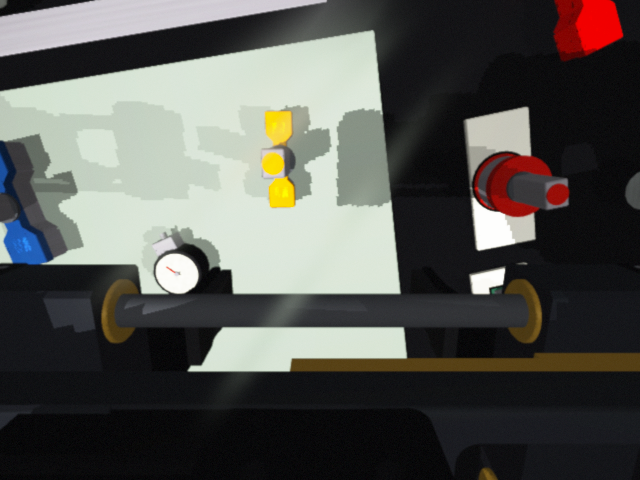

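Yellow die at (278,160), red die placed standing on its pad at (510,185), gauge at (181,270). The yellow die works out to (614, 106) mm, heading −7.5°.

```bash
python3 -m inch '[[87,[15,-16,-28],[-1,0.2,-0.3]],[87,[15,-16,-28],[0,0,0]],[87,[10,0,0],[0,0,0]],[75,[0,0,0],[0,0,0]]]' 40
python3 -c "
from h import *
go(.614,.1062,.047,82.5)
"
```

```text
time: 21.55
position: [0.614, 0.1031, 0.1198]
tool_rot: [-0.704, 0.046, 0.707, 0.045]
ft_force: [-0.1, -1.0, -0.5]
grip_width: 0.0824
t=21.55 pos [614.  103.1 119.8] psi -97.4 q6 1.69 F [-0.1 -1.  -0.5] w 0.0824 -> shift [72.8 -3.2  0.1] turn [ 0.1  0.2 -0.1] | final-frame shift [72.8 -3.1  0.4]
```

```bash
python3 -m inch '[[70,[20,-3.2,0],[0,0.2,0]],[60,[22,0,0],[0,0,0]],[50,[18,0,0],[0,0,0]],[40,[8,0,0],[0,0,0]],[40,[0,0,0],[0,0,0]]]' 40
python3 -c "
from h import *
go(.614,.1062,.047,82.5)
"
```

```text
time: 22.18
position: [0.612, 0.104, 0.052]
tool_rot: [-0.705, 0.047, 0.706, 0.045]
ft_force: [-0.0, -0.1, 0.2]
grip_width: 0.0422
t=22.18 pos [612. 104.  52.] psi -97.4 q6 1.69 F [-0.  -0.1  0.2] w 0.0422 -> shift [ 4.9 -2.4 -1.7] turn [ 0.1  0.  -0.1] | final-frame shift [ 5.  -2.4 -1.7]
```

```bash
python3 -m inch '[[40,[5,-2.4,-1.8],[0,0,0]],[35,[0,0,0],[0,0,0]]]' 40
python3 -c "
from h import *
go(.614,.1062,.047,82.5)
"
python3 -m inch '[[5,[0,0,0],[0,0,0]],[5,[0,0,0],[0,0,0]],[5,[0,0,0],[0,0,0]],[5,[0,0,0],[0,0,0]],[5,[0,0,0],[0,0,0]]]' 40
```

```text
time: 22.42
position: [0.6152, 0.1062, 0.0478]
tool_rot: [0.706, -0.047, -0.705, -0.045]
ft_force: [-0.6, -0.1, 0.2]
grip_width: 0.037
t=22.43 pos [615.2 106.2  47.8] psi -97.4 q6 1.70 F [-0.6 -0.1  0.2] w 0.0370 -> shift [0.8 0.2 1.1] turn [ 0.1 -0.1 -0.1] | final-frame shift [0.8 0.2 1.1]
time: 23.05
position: [0.6158, 0.1063, 0.0487]
tool_rot: [0.707, -0.046, -0.704, -0.045]
ft_force: [-0.6, -0.0, -0.0]
grip_width: 0.0155
```

```bash
python3 -m inch '[[5,[-10,0,0],[0,0,0]],[5,[-35,0,0],[0,0,0]],[5,[-40,0,0],[0,0,0]],[5,[-40,0,0],[0,0,0]],[5,[0,0,0],[0,0,0]],[5,[0,0,0],[0,0,0]]]' 40
python3 -c "
from h import *
go(.5766,-.3586,.17,83.6)
"
```

```text
time: 23.8
position: [0.6112, 0.1067, 0.1743]
tool_rot: [-0.703, 0.047, 0.708, 0.045]
ft_force: [0.6, -0.5, -3.6]
grip_width: 0.0155
t=23.80 pos [611.2 106.7 174.3] psi -97.4 q6 1.70 F [ 0.6 -0.5 -3.6] w 0.0155 -> shift [  5.5 465.9 -25.8] turn [-1.   0.4 -0.2] | final-frame shift [  4.3 466.3 -17.5]
```

```bash
python3 -m inch '[[5,[0,45,-2],[0,0,0]],[5,[0,55,-3],[0,0,0]],[5,[0,55,-2],[0,0,0]],[5,[0,55,-2],[0,0,0]],[5,[0,55,-2],[0,0,0]],[5,[0,55,-2],[0,0,0]],[5,[0,55,-2],[0,0,0]],[5,[0,50,-2],[-1,0.4,0]],[5,[0,25,0],[0,0,0]],[5,[0,0,0],[0,0,0]],[5,[0,0,0],[0,0,0]]]' 40
python3 -c "
from h import *
go(.5766,-.3586,.0507,83.6)
"
```

```text
time: 25.18
position: [0.5586, -0.3468, 0.1495]
tool_rot: [-0.693, 0.032, 0.719, 0.045]
ft_force: [-0.4, -0.2, -4.4]
grip_width: 0.0155
t=25.18 pos [ 558.6 -346.8  149.5] psi -96.2 q6 0.96 F [-0.4 -0.2 -4.4] w 0.0155 -> shift [ 97.8  11.2 -22.8] turn [0.2 2.1 0.9] | final-frame shift [ 98.8   9.7 -19.2]
```

```bash
python3 -m inch '[[5,[5,10,-19],[0.2,2.1,0.9]],[5,[25,0,0],[0,0,0]],[5,[25,0,0],[0,0,0]],[5,[20,0,0],[0,0,0]],[5,[0,0,0],[0,0,0]],[5,[0,0,0],[0,0,0]]]' 40
python3 -c "
from h import *
go(.5766,-.3586,.0507,83.6)
p=imaging.camera_params('wrist'); im=imaging.camera('wrist');cv2.imwrite('pics/w8.png',cv2.resize(im[130:280,220:420],None,fx=4,fy=4)[:,:,::-1])
"
```

```text
time: 25.92
position: [0.5854, -0.353, 0.072]
tool_rot: [0.71, -0.038, -0.702, -0.035]
ft_force: [0.6, 0.1, -3.6]
grip_width: 0.0157
t=25.93 pos [ 585.4 -353.    72. ] psi -95.9 q6 0.96 F [ 0.6  0.1 -3.6] w 0.0157 -> shift [21.2  6.4  8.4] turn [ 0.5 -0.7 -0.2] | final-frame shift [21.3  6.5  8.1]
```

View pics/w8.png

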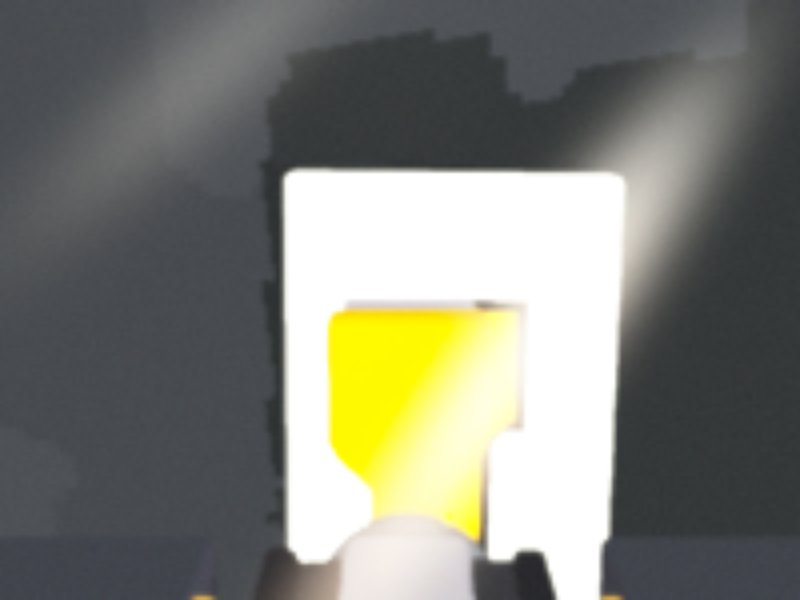

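The die's far end is at row 207.5, left column 302.5. The pad's far corners are at (291,172.7) and (376,173.5).

```bash
python3 -c "
from h import *
p=imaging.camera_params('wrist'); o=get_obs();z=o['position'][2]-.0147
print('die',world(p,[(302.3,207.5),(345,207.5)],z)*1e3,np.array(o['position'])*1e3,'sil',world(p,[(306,205.5),(350.8,205.5)],.006)*1e3, 'padcorners',world(p,[(291,172.7),(376.4,173.5)],.006)*1e3)
"
```

```text
die [[ 623.56908911 -346.55108798]
 [ 621.34524353 -368.0974416 ]] [ 585.15224364 -352.87041517   71.99708133] sil [[ 616.8350584  -345.72116409]
 [ 613.8350652  -374.79314611]] padcorners [[ 638.77123834 -338.56775485]
 [ 632.68958549 -392.76483177]]
```

```bash
python3 -m inch '[[5,[4,6.6,8.2],[0.5,-0.7,-0.2]],[5,[5,0,0],[0,0,0]],[5,[3,0,0],[0,0,0]],[5,[0,0,0],[0,0,0]]]' 40
python3 -c "
from h import *
go(.5765,-.3588,.0507,83.6)"
```

```text
time: 26.48
position: [0.5768, -0.3603, 0.0615]
tool_rot: [0.707, -0.041, -0.705, -0.039]
ft_force: [0.8, 0.1, -3.5]
grip_width: 0.0157
t=26.48 pos [ 576.8 -360.3   61.5] psi -96.4 q6 0.96 F [ 0.8  0.1 -3.5] w 0.0157 -> shift [10.8 -1.5  0.4] turn [-0.  -0.1 -0.1] | final-frame shift [10.8 -1.4  0.4]
```

```bash
python3 -m inch '[[5,[4,-1.4,0.4],[0,0,0]],[5,[3,0,0],[0,0,0]],[5,[2,0,0],[0,0,0]],[5,[1,0,0],[0,0,0]]]' 40
python3 -c "
from h import *
go(.5765,-.3588,.0507,83.6)"
```

```text
time: 26.98
position: [0.5767, -0.3587, 0.0509]
tool_rot: [0.707, -0.041, -0.705, -0.039]
ft_force: [-0.4, -0.3, -3.2]
grip_width: 0.0158
t=26.98 pos [ 576.7 -358.7   50.9] psi -96.4 q6 0.96 F [-0.4 -0.3 -3.2] w 0.0158 -> shift [0.2 0.2 0.2] turn [-0.  -0.1 -0.1] | final-frame shift [0.2 0.2 0.2]
```

```bash
python3 -m inch '[[5,[1,0,0],[0,0,0]],[5,[1,0,0],[0,0,0]]]' 40;python3 -m inch '[[5,[1,0,0],[0,0,0]]]' 40
```

```text
time: 27.22
position: [0.5767, -0.3588, 0.0506]
tool_rot: [0.707, -0.041, -0.705, -0.039]
ft_force: [-1.9, 1.8, 4.6]
grip_width: 0.0156
time: 27.35
position: [0.5767, -0.3588, 0.0507]
tool_rot: [0.707, -0.041, -0.705, -0.039]
ft_force: [-2.9, 2.0, 4.6]
grip_width: 0.0158
```

```bash
python3 -m inch '[[5,[0,0,0],[0,0,0]],[50,[0,0,0],[0,0,0]],[50,[0,0,0],[0,0,0]],[50,[0,0,0],[0,0,0]],[50,[0,0,0],[0,0,0]],[87,[-20,0,0],[0,0,0]],[87,[-35,0,0],[0,0,0]],[87,[-35,0,0],[0,0,0]],[87,[-30,0,0],[0,0,0]],[87,[0,0,0],[0,0,0]],[87,[0,0,0],[-9,0,0]],[87,[0,0,0],[0,0,0]]]' 40
python3 -c "
from h import *
go(.55,.32,.17,94)"
```

```text
time: 28.85
position: [0.5784, -0.3599, 0.1801]
tool_rot: [0.71, 0.013, -0.703, 0.02]
ft_force: [0.2, 1.3, 0.4]
grip_width: 0.087
t=28.85 pos [ 578.4 -359.9  180.1] psi -87.3 q6 0.80 F [0.2 1.3 0.4] w 0.0870 -> shift [   3.3 -680.6   -3.9] turn [-1.3 -0.5 -0.6] | final-frame shift [  10.1 -680.3  -19.1]
```

```bash
python3 -m inch '[[87,[0,-50,0],[0,0,0]],[87,[0,-58,0],[0,0,0]],[87,[0,-58,0],[0,0,0]],[87,[0,-58,0],[0,0,0]],[87,[0,-58,0],[0,0,0]],[87,[0,-58,0],[0,0,0]],[87,[0,-58,0],[0,0,0]],[87,[0,-58,0],[0,0,0]],[87,[0,-58,0],[0,0,0]],[87,[0,-58,0],[0,0,0]],[87,[0,-58,0],[0,0,0]],[87,[0,-45,0],[0,0,0]]]' 40
python3 -m inch '[[87,[0,0,0],[0,0,0]],[87,[0,0,0],[0,0,0]]]'
python3 -c "
from h import *
go(.608,.334,.047,94)
p=imaging.camera_params('wrist'); im=imaging.camera('wrist'); cv2.imwrite('pics/w9.png',im[:,:,::-1])
M=0
for ce,a,m in blobs(im,'blue',100):
  if ce[1]<290: print(ce,a,heading(im,p,m,.034)); M=M|m
print(heading(im,p,M,.034))
"
```

```text
time: 30.35
position: [0.5549, 0.331, 0.1649]
tool_rot: [-0.707, 0.002, 0.707, -0.005]
ft_force: [0.9, -0.4, 0.3]
grip_width: 0.0871
time: 30.6
position: [0.553, 0.3337, 0.1631]
tool_rot: [-0.706, 0.002, 0.708, -0.005]
ft_force: [1.1, -0.6, -0.1]
grip_width: 0.0871
t=30.60 pos [553.  333.7 163.1] psi -89.7 q6 1.94 F [ 1.1 -0.6 -0.1] w 0.0871 -> shift [115.9  -1.3 -55.4] turn [-3.7  0.2 -0.6] | final-frame shift [116.1   3.6 -54.9]
[313.63964497 112.90473373] 1690 ((642.2, 339.1), (40.1, 29.2), 4.2)
[316.25925926 160.47883598] 378 ((608.9, 337.0), (16.9, 16.5), -89.8)
[318.88467049 200.23567335] 1396 ((578.5, 335.0), (38.2, 29.3), 3.9)
((610.8, 337.1), (103.0, 29.3), 3.7)
```

View pics/w9.png

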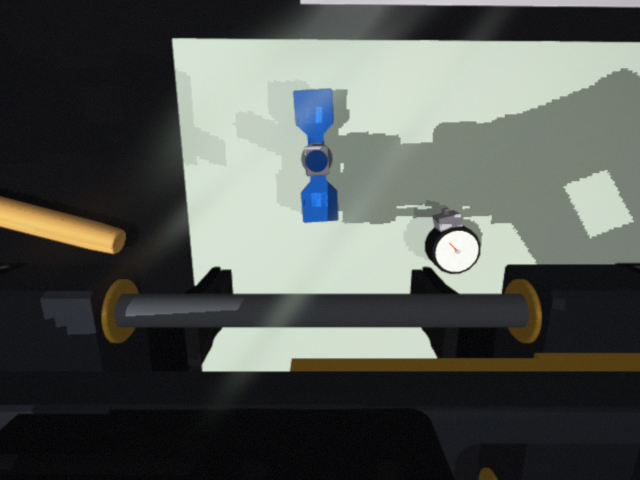

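The blue die is fully visible at (316,157), which puts it at (610.8, 337.1) mm with heading 3.7°. The gauge at (453,247) is well clear.

```bash
python3 -m inch '[[87,[10,-2,-28],[-3.4,0,0]],[87,[15,-2,-25],[0,0,0]],[87,[10,0,0],[0,0,0]],[75,[0,0,0],[0,0,0]]]' 40
python3 -c "
from h import *
go(.6108,.3371,.0465,93.7)
"
```

```text
time: 31.15
position: [0.6059, 0.3324, 0.1265]
tool_rot: [-0.704, -0.015, 0.71, -0.024]
ft_force: [-0.6, -0.0, -0.1]
grip_width: 0.0828
t=31.15 pos [605.9 332.4 126.5] psi -86.8 q6 1.86 F [-0.6 -0.  -0.1] w 0.0828 -> shift [79.9 -5.4 -5.8] turn [-0.5  0.5 -0.7] | final-frame shift [80.  -4.4 -5.2]
```

```bash
python3 -m inch '[[70,[20,-4.8,-5.3],[-0.5,0.5,-0.7]],[60,[22,0,0],[0,0,0]],[50,[18,0,0],[0,0,0]],[40,[8,0,0],[0,0,0]],[40,[0,0,0],[0,0,0]]]' 40
python3 -c "
from h import *
go(.6108,.3371,.0465,93.7)
"
```

```text
time: 31.78
position: [0.6087, 0.3357, 0.0595]
tool_rot: [0.707, 0.022, -0.707, 0.022]
ft_force: [0.6, 0.5, 0.7]
grip_width: 0.0424
t=31.77 pos [608.7 335.7  59.5] psi -86.4 q6 1.85 F [0.6 0.5 0.7] w 0.0424 -> shift [13.  -1.3 -2.2] turn [-0.1 -0.   0. ] | final-frame shift [13.  -1.3 -2.2]
```

```bash
python3 -m inch '[[40,[7,-1.3,-2.2],[0,0,0]],[35,[6,0,0],[0,0,0]],[30,[0,0,0],[0,0,0]],[30,[0,0,0],[0,0,0]]]' 40
python3 -c "
from h import *
go(.6108,.3371,.0465,93.7)
"
```

```text
time: 32.28
position: [0.6122, 0.3378, 0.0475]
tool_rot: [0.708, 0.023, -0.706, 0.021]
ft_force: [0.4, 0.3, 0.6]
grip_width: 0.0306
t=32.27 pos [612.2 337.8  47.5] psi -86.4 q6 1.85 F [0.4 0.3 0.6] w 0.0306 -> shift [1.  0.7 1.4] turn [-0.1 -0.2  0.1] | final-frame shift [1.  0.7 1.4]
```

```bash
python3 -m inch '[[5,[0,0.7,1.4],[0,-0.2,0]],[5,[0,0,0],[0,0,0]],[5,[0,0,0],[0,0,0]],[5,[0,0,0],[0,0,0]],[5,[0,0,0],[0,0,0]]]' 40
python3 -m inch '[[5,[-10,0,0],[0,0,0]],[5,[-35,0,0],[0,0,0]],[5,[-40,0,0],[0,0,0]],[5,[-45,0,0],[0,0,0]],[5,[0,0,0],[0,0,0]],[5,[0,0,0],[8,0,0]]]' 40
python3 -c "
from h import *
go(.4405,-.3562,.18,85.7)
"
```

```text
time: 32.9
position: [0.611, 0.337, 0.0479]
tool_rot: [0.707, 0.023, -0.707, 0.021]
ft_force: [0.4, 0.3, -0.9]
grip_width: 0.016
time: 33.65
position: [0.6073, 0.3358, 0.1784]
tool_rot: [-0.703, 0.029, 0.71, 0.028]
ft_force: [-1.3, -0.3, -3.6]
grip_width: 0.0155
t=33.65 pos [607.3 335.8 178.4] psi -94.6 q6 1.99 F [-1.3 -0.3 -3.6] w 0.0155 -> shift [  0.8 703.2 110.3] turn [-0.3  0.5 -0.1] | final-frame shift [ -1.6 702.5 114.5]
```

```bash
python3 -m inch '[[5,[-2,45,5],[0,0,0]],[5,[-2,55,8],[0,0,0]],[5,[-2,56,8],[0,0,0]],[5,[-2,56,8],[0,0,0]],[5,[-2,56,8],[0,0,0]],[5,[-2,56,8],[0,0,0]],[5,[-2,56,8],[0,0,0]],[5,[-2,56,8],[0,0,0]],[5,[-2,56,8],[0,0,0]],[5,[-2,56,8],[0,0,0]],[5,[-2,56,8],[0,0,0]],[5,[-2,45,6],[0,0,0]]]' 40
python3 -m inch '[[5,[0,20,0],[0,0,0]],[5,[0,0,0],[0,0,0]],[5,[0,0,0],[0,0,0]]]'
python3 -c "
from h import *
go(.4405,-.3562,.0499,85.7)
"
```

```text
time: 35.15
position: [0.4485, -0.316, 0.1872]
tool_rot: [-0.692, 0.024, 0.721, 0.029]
ft_force: [0.7, 0.4, -3.4]
grip_width: 0.0154
time: 35.52
position: [0.4446, -0.3361, 0.1836]
tool_rot: [-0.691, 0.023, 0.722, 0.033]
ft_force: [-0.4, -0.2, -4.0]
grip_width: 0.016
t=35.52 pos [ 444.6 -336.1  183.6] psi -94.6 q6 0.83 F [-0.4 -0.2 -4. ] w 0.0160 -> shift [133.4  21.9  -3.6] turn [-0.2  2.6  0.7] | final-frame shift [133.7  20.4   2.6]
```

```bash
python3 -m inch '[[5,[10,20.4,2.6],[-0.2,2.6,0.7]],[5,[30,0,0],[0,0,0]],[5,[35,0,0],[0,0,0]],[5,[25,0,0],[0,0,0]],[5,[10,0,0],[0,0,0]],[5,[0,0,0],[0,0,0]],[5,[0,0,0],[0,0,0]]]' 40
python3 -c "
from h import *
go(.4405,-.3562,.0499,85.7)
p=imaging.camera_params('wrist'); im=imaging.camera('wrist');cv2.imwrite('pics/w10.png',cv2.resize(im[130:280,220:420],None,fx=4,fy=4)[:,:,::-1])
"
```

```text
time: 36.4
position: [0.4439, -0.3445, 0.0722]
tool_rot: [0.707, -0.021, -0.706, -0.023]
ft_force: [0.6, 0.2, -3.7]
grip_width: 0.0155
t=36.40 pos [ 443.9 -344.5   72.2] psi -93.5 q6 0.77 F [ 0.6  0.2 -3.7] w 0.0155 -> shift [22.2 12.   2.7] turn [ 0.8 -0.   0.2] | final-frame shift [22.3 11.9  2.5]
```

View pics/w10.png

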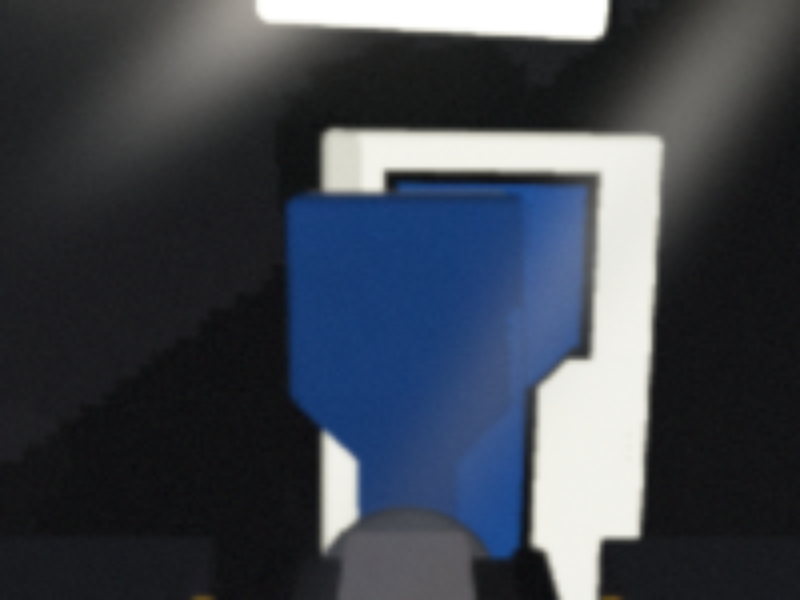

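The die's far edge runs from (292,179) to (350,179) px. The silhouette's outer far edge runs from (316.5,173) to (369.8,173.8), and the pad's corners are at (301,162) and (386,164).

```bash
python3 -c "
from h import *
p=imaging.camera_params('wrist'); o=get_obs();z=o['position'][2]-.0139
d=world(p,[(292,179),(350.5,179)],z)*1e3; s=world(p,[(316.5,173.2),(369.8,173.8)],.006)*1e3; c=world(p,[(300.7,162.2),(385.8,164)],.006)*1e3
for n,q,L in (('die',d,52),('sil',s,53),('pad',c,60)):
  y=q[0]-q[1]; w=np.linalg.norm(y); y/=w; print(n,q.round(1).tolist(),w,np.degrees(np.arctan2(-y[0],y[1])),'centre',q.mean(0)-L*np.array([y[1],-y[0]]))
go(.4405,-.3562,.0499,85.7)
"
```

```text
die [[496.6, -332.7], [494.9, -361.5]] 28.90245297590613 -3.5010867972404958 centre [ 443.8521823 -343.9468034]
sil [[495.0, -343.9], [492.6, -377.8]] 34.00365148392808 -4.140276701561914 centre [ 440.9314684  -357.03722232]
pad [[502.5, -334.4], [498.1, -388.1]] 53.92303345832816 -4.695900973002612 centre [ 440.48615189 -356.32177198]
t=36.45 pos [ 443.9 -344.6   72.3] psi -93.5 q6 0.77 F [ 0.3 -0.5 -3.6] w 0.0156 -> shift [22.4 11.8  2.7] turn [ 0.8 -0.1  0.2] | final-frame shift [22.4 11.8  2.5]
```

```bash
python3 -m inch '[[5,[4,12.2,2.5],[0.8,0,0.2]],[5,[5,0,0],[0,0,0]],[5,[3,0,0],[0,0,0]],[5,[0,0,0],[0,0,0]]]' 40
python3 -c "
from h import *
go(.4407,-.3567,.0499,85.7)"
```

```text
time: 36.95
position: [0.4411, -0.3592, 0.0613]
tool_rot: [0.708, -0.029, -0.705, -0.026]
ft_force: [-0.9, -0.6, -3.4]
grip_width: 0.0156
t=36.95 pos [ 441.1 -359.2   61.3] psi -94.4 q6 0.77 F [-0.9 -0.6 -3.4] w 0.0156 -> shift [11.4 -2.5  0.7] turn [-0.1 -0.2 -0.2] | final-frame shift [11.4 -2.5  0.6]
```

```bash
python3 -m inch '[[5,[4,-2.5,0.6],[-0.1,-0.2,-0.2]],[5,[3,0,0],[0,0,0]],[5,[2.5,0,0],[0,0,0]],[5,[1,0,0],[0,0,0]]]' 40
python3 -c "
from h import *
go(.4407,-.3567,.0499,85.7)"
```

```text
time: 37.45
position: [0.4407, -0.3561, 0.0499]
tool_rot: [-0.707, 0.027, 0.707, 0.027]
ft_force: [0.1, 0.5, -3.0]
grip_width: 0.0157
t=37.45 pos [ 440.7 -356.1   49.9] psi -94.3 q6 0.77 F [ 0.1  0.5 -3. ] w 0.0157 -> shift [ 0.   0.6 -0.1] turn [-0.  0.  0.] | final-frame shift [ 0.   0.6 -0.1]
```

```bash
python3 -m inch '[[5,[1,0,0],[0,0,0]],[5,[1,0,0],[0,0,0]]]' 40;python3 -m inch '[[5,[1,0,0],[0,0,0]]]' 40
```

```text
time: 37.7
position: [0.4407, -0.3562, 0.0498]
tool_rot: [-0.707, 0.027, 0.707, 0.027]
ft_force: [-1.1, 1.8, 5.6]
grip_width: 0.016
time: 37.83
position: [0.4407, -0.3562, 0.0498]
tool_rot: [0.707, -0.027, -0.707, -0.027]
ft_force: [-1.5, 1.1, 5.5]
grip_width: 0.0155
```

Contact. I release, rise, and move to a viewing point over the pads.

```bash
python3 -m inch '[[5,[0,0,0],[0,0,0]],[50,[0,0,0],[0,0,0]],[50,[0,0,0],[0,0,0]],[50,[0,0,0],[0,0,0]],[50,[0,0,0],[0,0,0]],[87,[-20,0,0],[0,0,0]],[87,[-40,0,0],[0,0,0]],[87,[-50,0,0],[0,0,0]],[87,[-50,-30,0],[0,0,0]],[87,[-30,-40,15],[0,0,0]],[87,[0,-40,25],[4,0,0]],[87,[0,0,0],[0,0,0]]]' 40
python3 -m inch '[[87,[0,0,0],[0,0,0]],[87,[0,0,0],[0,0,0]]]'
python3 -c "
from h import *
p=imaging.camera_params('wrist'); im=imaging.camera('wrist'); cv2.imwrite('pics/w11.png',im[:,:,::-1])
go(.4407,-.22,.27,90)
for c in HSV:
  for ce,a,m in blobs(im,c,150):
    if ce[1]<290: print(c,ce.round(),a,heading(im,p,m,.036))
"
```

```text
time: 39.33
position: [0.4094, -0.242, 0.2458]
tool_rot: [0.707, -0.053, -0.703, -0.052]
ft_force: [0.4, -0.1, 0.8]
grip_width: 0.087
time: 39.58
position: [0.4105, -0.2435, 0.2462]
tool_rot: [0.708, -0.054, -0.703, -0.051]
ft_force: [0.4, -0.1, 0.1]
grip_width: 0.0867
t=39.62 pos [ 410.6 -243.7  246.1] psi -98.5 q6 0.95 F [-0.  -0.1 -0.3] w 0.0867 -> shift [-23.8 -27.8 -26.4] turn [-8.5 -0.4 -0.3] | final-frame shift [-23.9 -23.7 -30.1]
blue [425. 138.] 741 ((471.6, -358.3), (39.8, 26.5), -4.0)
blue [439. 171.] 214 ((435.9, -370.7), (16.1, 16.0), -51.4)
blue [423. 201.] 910 ((409.6, -352.6), (39.9, 29.9), -5.1)
blue [325. 253.] 626 ((363.8, -241.6), (40.8, 26.9), 35.7)
yellow [430.   7.] 264 ((587.9, -373.5), (18.0, 12.5), 81.6)
yellow [411.  56.] 826 ((551.1, -352.4), (36.0, 27.5), -8.4)
yellow [275.  89.] 1449 ((538.9, -216.4), (40.4, 40.3), -9.5)
green [166. 199.] 581 ((448.6, -84.0), (33.3, 21.3), 4.9)
green [153. 233.] 192 ((415.9, -60.7), (16.4, 16.0), 52.7)
green [182. 245.] 509 ((398.3, -88.5), (31.7, 21.7), 5.8)
red [145.  85.] 1615 ((560.8, -90.3), (57.6, 50.2), 62.7)
red [109.  73.] 269 ((577.0, -60.2), (17.0, 16.2), -55.1)
red [567. 134.] 1641 ((451.3, -501.6), (116.6, 14.3), -22.5)
```

View pics/w11.png

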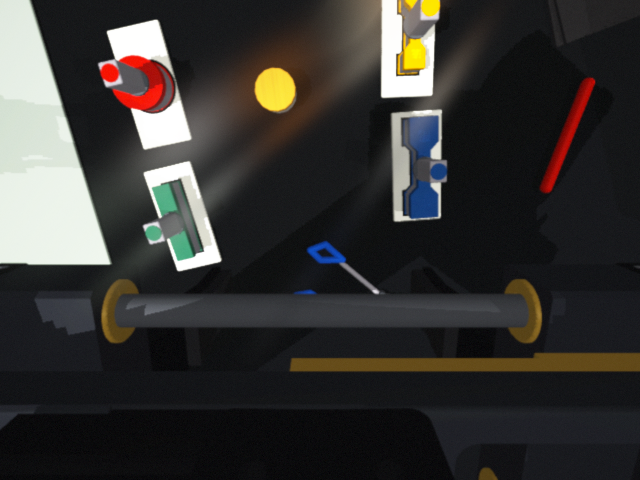

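All four dies stand upright on their pads: red (143,85), green (178,220), yellow (415,40), blue (423,168). The tin is unmoved at (275,90). Now an independent check with the top camera against the silhouettes measured at the start.

```bash
python3 -c "
from h import *
p=imaging.camera_params('top'); im=imaging.camera('top'); cv2.imwrite('pics/top1.png',cv2.resize(im[150:300,230:530],None,fx=2.6,fy=2.6,interpolation=cv2.INTER_CUBIC)[:,:,::-1])
for c in HSV:
  for ce,a,m in blobs(im,c,12):
    if 385<ce[0]<530 and 180<ce[1]<300: print(c,ce.round(),a,heading(im,p,m,.036))
"
```

```text
yellow [503. 200.] 40 ((599.3, -359.9), (21.1, 19.1), -4.4)
yellow [509. 203.] 20 ((587.9, -376.5), (14.4, 13.2), -48.8)
red [413. 212.] 76 ((561.1, -70.2), (45.1, 30.8), 7.8)
red [421. 207.] 21 ((575.0, -99.1), (19.7, 12.0), 62.1)
```

View pics/top1.png

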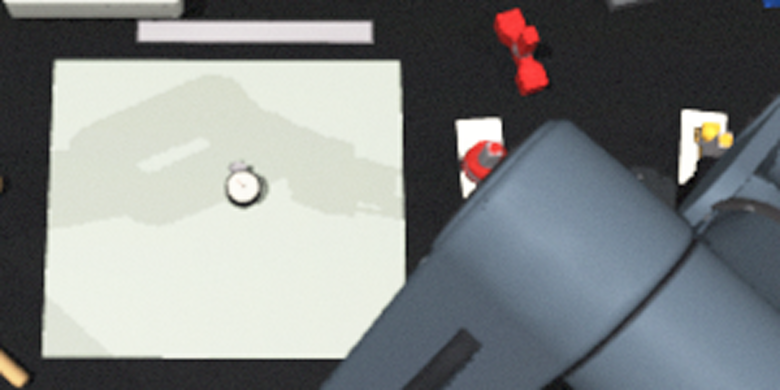

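The gauge is unmoved, but the arm hides most of the pads. I swing it to the other side for a clear top view.

```bash
python3 -m inch '[[87,[0,0,0],[-8,0,0]],[87,[0,-50,0],[0,0,0]],[87,[0,-55,0],[0,0,0]],[87,[0,-55,0],[0,0,0]],[87,[0,-55,0],[0,0,0]],[87,[0,-55,0],[0,0,0]],[87,[0,-55,0],[0,0,0]],[87,[0,-55,0],[0,0,0]],[87,[0,-55,0],[0,0,0]],[87,[0,-55,0],[0,0,0]],[87,[0,-55,0],[0,0,0]],[87,[0,0,0],[0,0,0]]]' 40
python3 -c "
from h import *
p=imaging.camera_params('top'); im=imaging.camera('top'); cv2.imwrite('pics/top2.png',cv2.resize(im[180:300,390:530],None,fx=5,fy=5,interpolation=cv2.INTER_CUBIC)[:,:,::-1])
for c in HSV:
  M=0
  for ce,a,m in blobs(im,c,12):
    if 385<ce[0]<530 and 180<ce[1]<300: print(c,ce.round(),a,heading(im,p,m,.036))
"
```

```text
time: 41.18
position: [0.428, 0.3111, 0.239]
tool_rot: [0.711, -0.008, -0.703, -0.003]
ft_force: [-0.3, 0.2, 0.1]
grip_width: 0.087
blue [505. 238.] 107 ((472.3, -357.7), (40.2, 28.1), -4.4)
blue [512. 246.] 15 ((449.5, -376.1), (13.0, 6.4), -89.8)
blue [506. 260.] 110 ((406.7, -354.0), (40.6, 30.8), -4.4)
blue [468. 278.] 101 ((350.2, -232.8), (42.3, 27.9), -89.8)
blue [460. 295.] 101 ((296.4, -206.6), (44.5, 24.4), -89.8)
yellow [503. 200.] 41 ((597.9, -359.8), (23.9, 19.1), -4.4)
yellow [509. 203.] 21 ((589.3, -377.2), (15.3, 13.7), 61.5)
yellow [502. 216.] 56 ((549.9, -353.8), (26.3, 22.9), 0.1)
yellow [459. 219.] 143 ((536.4, -217.8), (41.4, 39.3), -89.9)
green [417. 246.] 47 ((447.1, -81.8), (29.2, 15.6), -2.1)
green [422. 251.] 13 ((431.3, -93.6), (9.8, 9.3), -2.3)
green [419. 263.] 64 ((395.0, -83.5), (31.4, 21.5), 0.2)
red [417. 212.] 148 ((561.7, -84.0), (51.9, 48.8), 67.3)
```

View pics/top2.png

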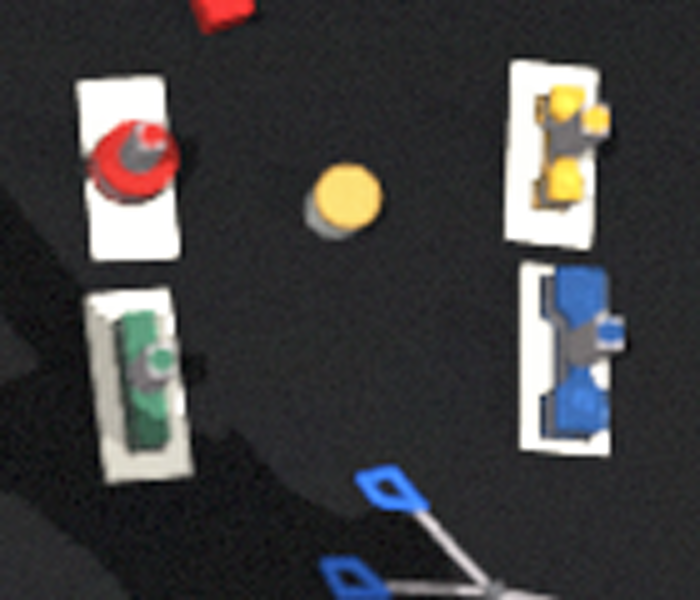

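The top view shows every die upright and aligned on its pad, agreeing with the silhouettes within the roughly 3 mm pixel size. The tin is at its place and the arm is clear.

```bash
python3 -c "
from rig import robot; print(robot.hand_in())"
```

```text
the job is handed in; nothing more can be done
None
```

All four dies are put away on their own pads, upright on their cutting edges, and the job is handed in at about 41 s of the 102 s allowed.

I placed them in the order strip, disc, short dumbbell, long dumbbell. Each was gripped by its shank and lowered until light contact, 5–14 N at the wrist, before I opened the fingers. I left the look-alikes alone.

**Wrist camera, just before each set-down:** every die was within about 1 mm and 1° of its silhouette. The pad and die estimates agreed to about that much.

**Final pictures:** the last wrist and top views show all four dies standing and aligned. The tin and gauge appear where they were, judged by eye, and the arm is clear of everything.

**Where the checks disagreed:** the last top-camera check is coarse, at about 3 mm per pixel, with the sides of the dies showing.
- **Long dumbbell and strip:** the long dumbbell reads about 1 mm off its pad centre and the strip about 2.5 mm off.
- **Short dumbbell:** it reads about 3 mm off.
- **Disc:** it reads about 3.5 mm off.

I put these differences down to that bias and did not move any die again.

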